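# Hang the washed-parts basket on the latched drain hooks

### The arm

A 6-joint arm with a two-finger parallel gripper is mounted at the origin on the work surface; the furniture and walls round the work are solid. World frame = base frame: x ahead of the robot, y to its left, z up, the work surface at z = 0. Lengths are in mm, angles in rad, forces in N, time in s.
With the tool pointing down it reaches from about 275 to 1000 mm from the base axis. Payload 8.4 kg.
Tool frame: the origin (TCP) lies at the centre of the arm's flange, where the gripper is bolted on; the fingertips stand 173 mm ahead of it and the grasp point (between the pads) lies 155 mm ahead of it; z points along the fingers, y is the direction in which the jaws open and shut (so a half turn about z gives the same grasp; the last joint's range is limited). The gripper opens to 85 mm and grips with 20 to 120 N. Pads are 22 mm wide; open, the fingers measure 114 mm over their backs; the gripper's body (76 mm by 85 mm) begins 54 mm behind the grasp point. The pads swing forward as they close: fully open they stand 13 mm farther back than shut.
Start: joints at [-1.344, 0.353, 1.633, -0, 1.155, -0.002], TCP at [141.754, -608.716, 404.681] pointing down, gripper open.
Joint ranges: [-2.63, 2.63], [-0.92, 2.1], [0.06, 2.66], [-1.3, 4.44], [0, 2.69], [-3.02, 3.02]. Speed limits (rad/s): [2.22, 2.22, 2.79, 3.14, 3.14, 3.14].

### API

Orientations are given as [roll, pitch, yaw] about the fixed x, y, z axes, in that order (R = Rz(yaw) Ry(pitch) Rx(roll)).
In Python, from rig import sense, grab_frame, camera_model, sign_off gives the robot as it stands. The module is installed in compiled form; this text tells all that it offers.
- The arm moves only by the tool step_arm, never from a script. Its argument "commands" is a list of rows, each a list of 3 entries, a list of its own where there are three numbers: the shift along the tool's x, y, z in mm, then the turn about the tool's z in rad, then the opening, from 0 (shut) to 1 (fully open). A call has 1 to 20 rows; each row shifts and turns the pose as measured when the row begins, along the tool's axes as they then stand; what a row does not reach is not made up. A row lasts 1/8 s, in which the tool goes at most 62.5 mm and 10.7 degrees, less where a joint would pass 70% of its speed; a pose out of reach is approached as far as the arm can. A call with a gripper value outside its range is refused whole. The fingers move at their own pace and stop on an object; "force" is the grip in N (left out, the last holds). Time passes only in rows, so rows that do not move let the fingers close. It gives the time, the measured TCP pose, the force and the opening at its end, in the units of the state.
- sense(): the state, without advancing time (a new reading comes with each control period).
- grab_frame(name): name is "scene" or "top" or "wrist"; returns the picture (480x640x3 uint8, blue, green, red); there is no depth.
- camera_model(name): a dict with "fx", "fy", "cx", "cy" (pixels), "R" (3x3) and "t" (3): a world point X has camera coordinates R X + t. Camera axes: x right, y down, z forward; pixel columns grow to the right and rows downward; lengths in mm; the calibration is good to about 2 mm. A picture is of the moment at which its call begins: read the wrist's pose just before it. camera_model takes no time and is no camera call; for the wrist camera it gives the pose at the moment of the call.
- sign_off(): hands the job in, once; it reports no verdict.
The state is a dict: "clock": time; "qpos": joint angles; "qvel": joint speeds; "joint_efforts": joint torques, N m; "eef_pos": TCP position; "tcp_rot": TCP orientation; "contact_force": force on the tool from outside, world axes, zero at the start; "wrist_torque": the same for the moment, N m; "opening": opening from 0.0 (shut) to 1.0 (fully open).
Only numpy, scipy, OpenCV 4.12 (cv2) and the standard library are available. Lean on these libraries where they do the work, as an engineer would, in place of code of your own. Each camera call takes 0.05 s, during which the arm holds its last target. There are 200 camera calls.

### The job

Hang the basket of washed gears on the drain stand: carry it level by its lift pin, slide the pin sideways into both hook mouths past the spring latches, then set it down into the throats, without dropping it, so that both latches snap shut over it. The hooks' exact height must be found by touch; force nothing, keep both gears in the basket and leave the other things alone.

Things in the scene. Friction and masses are not known exactly. Their poses are not given: they have to be found in the camera images.
- basket_grip (a point): Middle of the basket's lift pin: black grip sleeve, 16 mm thick, 64 mm long, pinch it across from above. The bare steel pin is 12 mm thick and runs along this point's y; end straps at y = +-67 mm, bare pin ends from 70 to 104 mm, then 19 mm end collars. z is up. The basket's underside is 100 mm lower. Loaded basket 5.5 to 8 N.
- basket: Loose open wire basket, 74 (x) x 134 (y) x 44 mm, stands on the bench with two bevel gears in it. Origin: middle of its underside; z up, y along the lift pin, which is fixed 100 mm above the origin on two end straps. It hangs level when held or hung by the pin.
- gear_1_centre (a point): Centre of a toothed bevel gear (56 mm wide, 26 mm high, 0.19 kg) lying loose in the basket. Stays in.
- gear_2_centre (a point): Centre of the second gear, same as gear_1, beside it in the basket. Stays in.
- rack: Drain stand, fixed: drip tray 180 x 236 x 20 mm, two uprights at x = 44 mm, y = +-90 mm, 222 mm high. Origin on the bench below the hooks' throats; z up, x points INTO the hooks (mouths open to -x), y joins the hooks. Two hook plates, 6 mm thick, at y = +-90 mm. A seated pin lies at x = 0 (throat 16 mm wide), 136 to 166 mm above the bench, depending on where the hook bar is clamped.
- lead_in (a point): Fixed on the stand, 23 mm before the throats, midway between the hooks, 146 mm up: level of the tongues' flat tops (x from -34 to -10 mm of the stand) if the hook bar is clamped lowest. They may be up to 30 mm higher; that is not measured: feel it. Mouth: 16 mm from tongue up to the nose overhead (nose front at x = -13 mm). Throat floor 16 mm below the tongue tops: a pin on the tongue seats 16 mm lower.
- latch_l (a joint): Spring latch of the hook at +y of the stand, rad: 0 = shut (hangs from the nose down to the hook's point, closing the mouth), 0.66 = pushed right in. The pin meets it at about x = -15 mm; each latch resists with 1 to 3 N; its end stop holds the pin at x = +1.5 mm, over the throat. It springs shut once the pin is down.
- latch_r (a joint): The same latch on the hook at -y of the stand: 0 = shut, 0.66 = pushed right in.
- bearing_cone: Bystander: tapered roller bearing cone, 66 mm wide, 30 mm high, on the bench. Leave alone. Origin: middle of its underside.
- oil_seal: Bystander: ring-shaped shaft seal, 67 mm wide, 16 mm high. Leave alone. Origin: middle of its underside.
- cross_shaft: Bystander: plain steel shaft, 21 mm thick, 105 mm long, lying on the bench. Leave alone. Origin: middle of its underside.
Mind the look-alikes: they are no part of the job. What is shaped like the basket but orange is not meant.

How it is judged:
By the outcome, as a careful person would: the job done as asked, in the order asked, and still so for the second after the job is handed in, with the robot touching nothing.
It also fails if it takes over 61 s, if anything falls off the work surface, if the arm or the gripper's body presses on something with over 40 N, if the wrist force passes 120 N, or if a joint passes its speed limit or range.

## Working session

There is one attempt and no reset: what is moved stays moved. The work goes in short steps, Python scripts to look and compute and a tool call to move; the robot and the scene stay as the last step left them, time stands still between calls to the robot, and variables do not carry over. Pictures are saved under pics/ and viewed, about 8 in all and at most 12, crops included, and the job is handed in when it is done.

Besides the shell and the picture viewer there is one more tool, called after "Emit:" by a JSON object that holds its "fn" and its "kwargs". step_arm: Moves the arm, as the interface text tells. Its arguments: {"type":"object","properties":{"commands":{"type":"array","items":{"type":"array"}},"force":{"type":"number"}},"required":["commands"]}

```bash
mkdir -p pics
python3 - <<'E'
from rig import *
import cv2,numpy as np
print(sense())
for n in("scene","top"):
    cv2.imwrite(f"pics/{n}0.png",grab_frame(n)); m=camera_model(n); print(n,m)
E
```

```text
{'clock': 0.0, 'qpos': array([-1.34438721e+00,  3.53628354e-01,  1.63412833e+00, -1.07927590e-05,
        1.15521606e+00, -2.39473196e-03]), 'qvel': array([ 1.02189274e-03,  1.65390329e-03, -8.93704440e-04,  2.19636393e-05,
       -5.51612741e-04, -4.66612088e-04]), 'joint_efforts': array([ 2.92305034e-03, -6.05246258e+01, -3.42063296e+01,  9.55900873e-05,
        9.47721797e-03, -1.61426482e-05]), 'eef_pos': array([ 141.70617012, -608.47952233,  403.97637067]), 'tcp_rot': array([-3.14021255e+00,  6.56311940e-06,  2.28808217e-01]), 'contact_force': array([ 0.73804883,  0.18309103, -0.0845127 ]), 'wrist_torque': array([0.02048477, 0.01796065, 0.04094208]), 'opening': 1.0038159514451488}
scene {'fx': 592.9096592519221, 'fy': 592.9096592519221, 'cx': 313.15622468244914, 'cy': 240.31256227230267, 'R': array([[-0.79035588, -0.61233733,  0.0195084 ],
       [-0.35655674,  0.43385383, -0.82742863],
       [ 0.49820165, -0.66091893, -0.56123193]]), 't': array([219.6970042 , 319.52245183, 948.72731259])}
top {'fx': 555.8617003056459, 'fy': 555.8617003056459, 'cx': 319.88640512513626, 'cy': 240.0597883948184, 'R': array([[-0.00492486, -0.99991151, -0.01235751],
       [-0.98886018,  0.0067081 , -0.14869613],
       [ 0.14876587,  0.01148754, -0.98880572]]), 't': array([-196.3071935 ,  473.11719239, 1174.91962989])}
```

View pics/scene0.png

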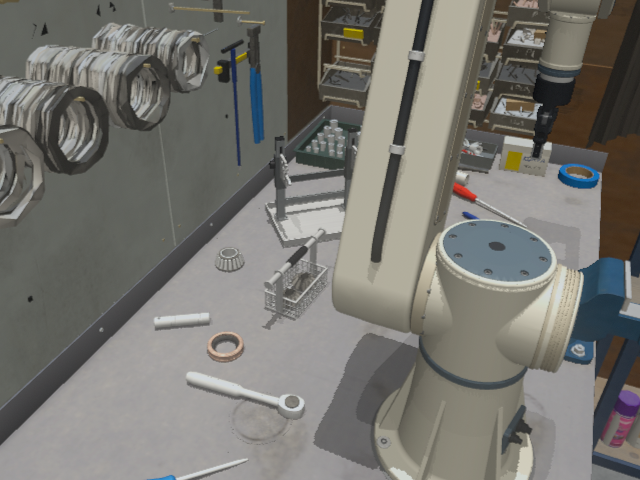

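View pics/top0.png

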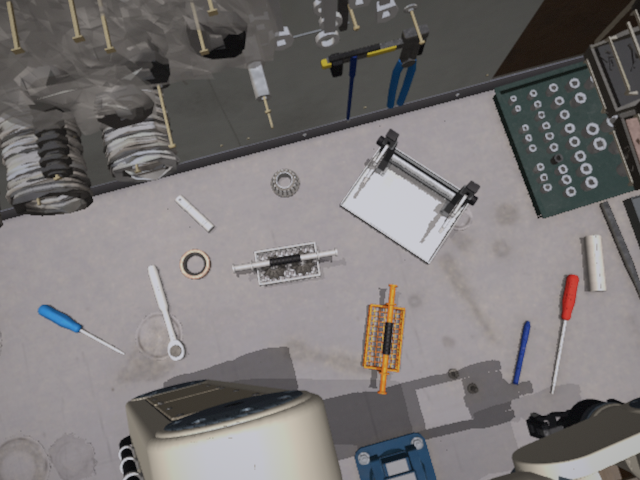

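Scene: steel basket at top (286,262), scene (295,285); the orange look-alike is at top (386,340). The steel one fits, since orange is explicitly excluded. The rack's tray is at top (410,205), with uprights at (388,140) and (470,188). The next crop confirms this.

```bash
cat > h.py <<'E'
import cv2,numpy as np
from rig import *
def ray(m,u,v):
    d=np.array([(u-m['cx'])/m['fx'],(v-m['cy'])/m['fy'],1.]); R=np.array(m['R'])
    return -R.T@m['t'], R.T@d
def onz(m,u,v,z):
    c,d=ray(m,u,v); return c+d*(z-c[2])/d[2]
def proj(m,X):
    p=np.array(m['R'])@np.array(X,float)+m['t']; return np.array([m['fx']*p[0]/p[2]+m['cx'],m['fy']*p[1]/p[2]+m['cy']])
E
python3 - <<'E'
from h import *
m=camera_model("top"); im=cv2.imread("pics/top0.png")
cv2.imwrite("pics/crop1.png",cv2.resize(im[115:295,225:490],None,fx=3,fy=3,interpolation=cv2.INTER_CUBIC))
g=im.max(2); mk=np.zeros_like(g); mk[245:275,262:310]=(g[245:275,262:310]<45)
n,l,s,c=cv2.connectedComponentsWithStats(mk); i=1+s[1:,4].argmax()
ys,xs=np.where(l==i); r=cv2.minAreaRect(np.c_[xs,ys].astype(np.float32)); print(s[i],r)
print(onz(m,*r[0],100))
w=((im.min(2)>200)).astype(np.uint8); w[:, :330]=0;w[:,485:]=0;w[:130]=0;w[275:]=0
n,l,s,c=cv2.connectedComponentsWithStats(w); i=1+s[1:,4].argmax()
ys,xs=np.where(l==i); r=cv2.minAreaRect(np.c_[xs,ys].astype(np.float32));b=cv2.boxPoints(r); print(s[i],b)
for p in b: print(onz(m,*p,20))
E
```

```text
[270 259  30   8  72] ((284.51470947265625, 262.59783935546875), (3.4118306636810303, 29.717538833618164), 81.46923065185547)
[ 415.94841941 -127.28548244  100.        ]
[370 208   4   8  10] [[369.61996 214.65997]
 [370.61996 207.65997]
 [372.99997 207.99997]
 [371.99997 214.99997]]
[ 530.20041217 -309.28403205   20.        ]
[ 545.99008978 -311.78740196   20.        ]
[ 545.18134907 -317.04497451   20.        ]
[ 529.39550348 -314.53208629   20.        ]
```

View pics/crop1.png

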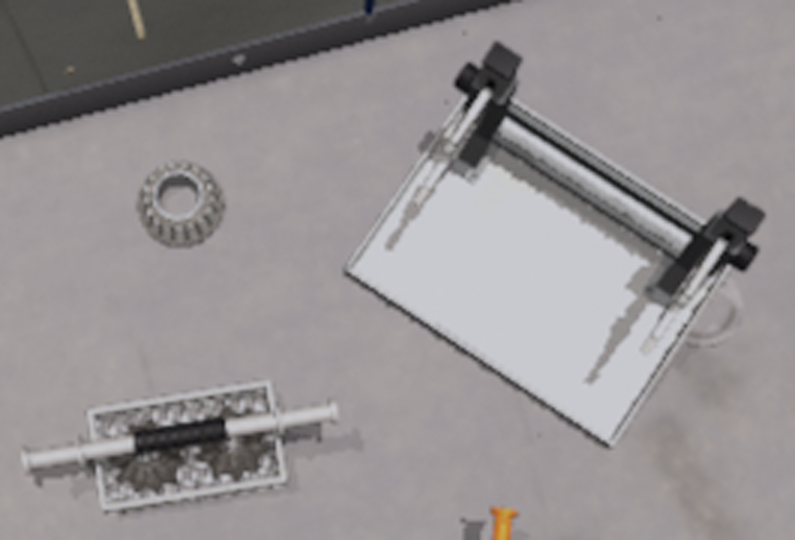

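Confirmed: steel basket with black sleeve at crop (180,435), two grey gears inside. Rack mouths face the tray's open front edge, crop (347,270)-(612,446).

Run:
```python
from h import *
m=camera_model("top")
P=lambda x,y,z:onz(m,225+(x+.5)/3-.5,115+(y+.5)/3-.5,z)[:2]
A,B=P(22,461,100),P(340,411,100);d=A-B
print("pin",A,B,np.hypot(*d),(A+B)/2,"sleeve",P(180,435,104),"yaw of +y",np.degrees(np.arctan2(d[1],d[0])))
L,Rr=P(502,55,222),P(747,215,222);d=L-Rr
print("uprights",L,Rr,np.hypot(*d),np.degrees(np.arctan2(d[1],d[0])))
L2,R2=P(347,270,20),P(612,446,20);d2=L2-R2
print("trayfront",L2,R2,np.hypot(*d2),np.degrees(np.arctan2(d2[1],d2[0])))
y=d2/np.hypot(*d2); x=np.array([y[1],-y[0]])
O=(L+Rr)/2-44*x; print("x",x,"origin",O,"front x",((L2+R2)/2-O)@x,((L2+R2)/2-O)@y,"yaw",np.degrees(np.arctan2(x[1],x[0])))
```

```text
pin [404.84002294 -19.92155776] [ 437.76390769 -236.81771041] 219.38077222753597 [ 421.30196531 -128.36963408] sleeve [ 421.51501789 -127.87161638] yaw of +y 98.63135624924854
uprights [ 646.84146799 -338.19351673] [ 542.48778509 -486.85953851] 181.63501085366775 54.933691738134975
trayfront [ 553.27783246 -244.71610106] [ 421.1313669  -436.00484689] 232.4953174641825 55.36243194794533
x [ 0.82276386 -0.56838334] origin [ 558.46301651 -387.51766057] front x -85.4322097190242 -1.7028680410648482 yaw -34.63756805205467
```

Emit:
{"fn": "step_arm", "kwargs": {"commands": [[[38, -40, -4], 0, 1], [[38, -40, -4], 0, 1], [[38, -40, -4], 0, 1], [[38, -40, -4], 0, 1], [[38, -40, -4], 0, 1], [[38, -40, -4], 0, 1], [[38, -40, -4], 0, 1], [[38, -40, -4], 0, 1], [[38, -40, -4], 0, 1], [[38, -40, -4], 0, 1], [[0, 0, 0], -0.186, 1], [[0, 0, 0], -0.186, 1], [[0, 0, 0], -0.186, 1], [[0, 0, 0], -0.186, 1], [[0, 0, 0], -0.186, 1], [[0, 0, 0], -0.186, 1], [[0, 0, 0], -0.186, 1], [[0, 0, 0], -0.186, 1]]}}

```text
clock: 2.35
eef_pos: [427.7, -115.8, 442.0]
tcp_rot: [-3.139, -0.005, 1.726]
contact_force: [-0.4, -0.2, 0.1]
opening: 0.998
```

Run:
```python
from h import *
m=camera_model("wrist"); im=grab_frame("wrist"); cv2.imwrite("pics/w1.png",im)
import pickle; pickle.dump(m,open("w1.pkl","wb"))
print(m['R'],-m['R'].T@m['t'],proj(m,[421.4,-128,100]))
```

```text
[[ 0.98766968  0.15654113 -0.00186409]
 [ 0.14871468 -0.93443666  0.32359244]
 [ 0.04891365 -0.31987966 -0.94619472]] [415.75712961 -32.26136497 410.82334314] [309.23269038 228.81261174]
```

View pics/w1.png

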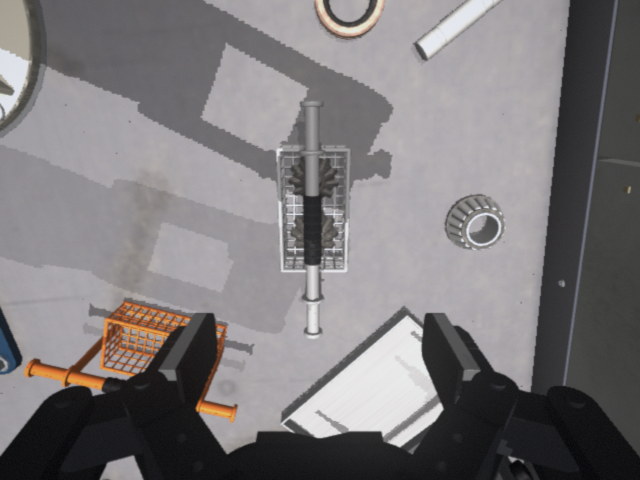

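Steel basket and sleeve are centred at (312,229), collars at (313,104) and (314,336); both gears are inside. The rack is at the lower right.

Run:
```python
from h import *
m=camera_model("wrist"); s=sense(); t=s['eef_pos']; print(t,s['tcp_rot'])
A=onz(m,313,104,100)[:2];B=onz(m,314,336,100)[:2];C=onz(m,312.5,229.5,100)[:2]
d=A-B;yaw=np.arctan2(d[1],d[0]);print(A,B,C,np.hypot(*d),yaw)
w=s['tcp_rot'][2]; x=np.array([np.cos(w),np.sin(w)]);y=np.array([np.sin(w),-np.cos(w)])
for p in (C,(A+B)/2): e=p-t[:2]; print(e@x,e@y)
```

```text
[ 427.64478914 -115.81500911  441.98565302] [-3.13894408 -0.00513638  1.73577343]
[408.00377266 -24.0784071 ] [ 443.68783485 -237.47667566] [ 424.46713325 -128.19334715] 216.361210290226 1.736481527763768
-11.688400765604985 -5.167401394837091
-14.463925814525865 -4.2318518853514275
```

Emit:
{"fn": "step_arm", "kwargs": {"commands": [[[-6, -2.5, 22], 0, 1], [[-6, -2, 25], 0, 1], [[0, 0, 25], 0, 1], [[0, 0, 25], 0, 1], [[0, 0, 25], 0, 1], [[0, 0, 25], 0, 1], [[0, 0, 25], 0, 1], [[0, 0, 12], 0, 1], [[0, 0, 0], 0, 1]], "force": 50}}

```text
clock: 3.52
eef_pos: [424.2, -127.9, 252.4]
tcp_rot: [-3.139, -0.005, 1.709]
contact_force: [-0.1, 0.2, 0.3]
opening: 1.001
```

Emit:
{"fn": "step_arm", "kwargs": {"commands": [[[0, 0, -2.5], -0.027, 1], [[0, 0, 0], 0, 0.5], [[0, 0, 0], 0, 0.3], [[0, 0, 0], 0, 0], [[0, 0, 0], 0, 0], [[0, 0, 0], 0, 0], [[0, 0, 0], 0, 0], [[0, 0, 0], 0, 0]], "force": 60}}

```text
clock: 4.53
eef_pos: [424.7, -128.3, 257.6]
tcp_rot: [3.141, -0.003, 1.736]
contact_force: [-1.9, -0.4, 1.4]
opening: 0.166
```

```bash
python3 -c "
from rig import *;s=sense();print(s['eef_pos'],s['tcp_rot'],s['contact_force'],s['wrist_torque'],s['opening'])"
```

```text
[ 424.71911758 -128.29657492  257.64177022] [ 3.14145934 -0.00344569  1.73630185] [-1.85630021 -0.35381798  1.41355084] [-0.07896456  0.14448126 -0.09135214] 0.16598679386064646
```

Emit:
{"fn": "step_arm", "kwargs": {"commands": [[[0, 0, -4], 0, 0], [[0, 0, -8], 0, 0], [[0, 0, -12], 0, 0], [[0, 0, -15], 0, 0], [[0, 0, -15], 0, 0], [[0, 0, -15], 0, 0], [[0, 0, -15], 0, 0], [[0, 0, -15], 0, 0], [[0, 0, -15], 0, 0], [[0, 0, -8], 0, 0], [[0, 0, 0], 0, 0], [[0, 0, 0], 0, 0]]}}

```text
clock: 6.02
eef_pos: [422.9, -127.7, 387.8]
tcp_rot: [-3.141, -0.004, 1.737]
contact_force: [-0.3, 0.5, -6.3]
opening: 0.166
```

Run:
```python
from h import *
s=sense();print(s['eef_pos'],s['tcp_rot'],s['contact_force'],s['wrist_torque'],s['opening'],s['qpos'])
im=grab_frame("scene")[100:340,200:440]; w=grab_frame("wrist")
cv2.imwrite("pics/lift.png",np.hstack([cv2.resize(im,(440,440)),cv2.resize(w[:440],None,fx=.55,fy=1)[:440]]))
```

```text
[ 422.87699767 -127.74590431  387.77772096] [-3.14142797 -0.00410029  1.73708251] [-0.29306886  0.50054071 -6.27054461] [ 0.02461594  0.00572441 -0.01288384] 0.16644630638885577 [-0.29814324  0.08322613  2.0243853   0.00417526  1.03596886 -0.46656143]
```

View pics/lift.png

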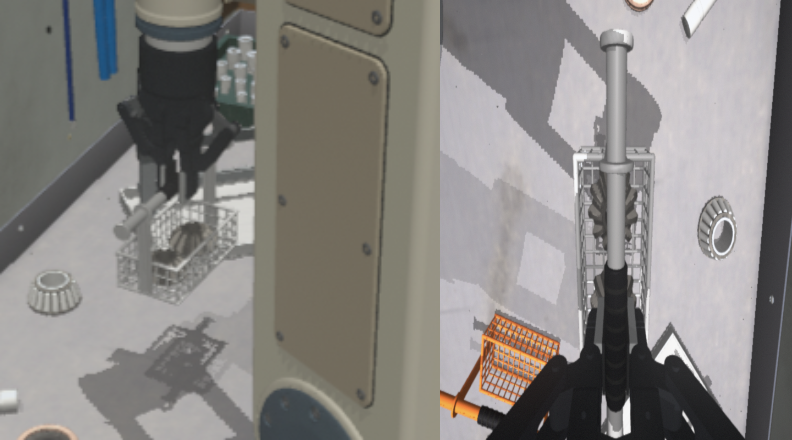

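Lifted level (6.3 N, near-zero moment), gears still inside. Next I go to a staging point before the hooks.

Emit:
{"fn": "step_arm", "kwargs": {"commands": [[[0, 0, 0], 0.08, 0], [[0, 0, 0], 0.12, 0], [[0, 0, 0], 0.12, 0], [[0, 0, 0], 0.12, 0], [[0, 0, 0], 0.12, 0], [[0, 0, 0], 0.12, 0], [[0, 0, 0], 0.09, 0], [[-5, 7, 0], 0, 0], [[-11, 15, 0], 0, 0], [[-12, 17, 0], 0, 0], [[-12, 17, 0], 0, 0], [[-12, 17, 0], 0, 0], [[-12, 17, 0], 0, 0], [[-12, 17, 0], 0, 0], [[-12, 17, 0], 0, 0], [[-12, 17, 0], 0, 0], [[-12, 17, 0], 0, 0], [[-11, 15, 0], 0, 0], [[-7, 10, 0], 0, 0], [[0, 0, 0], 0, 0]]}}

```text
clock: 8.62
eef_pos: [500.1, -356.4, 379.6]
tcp_rot: [-3.13, 0.001, 0.949]
contact_force: [-0.1, 0.9, -6.5]
opening: 0.164
```

Run:
```python
from h import *
s=sense();print(s['eef_pos'],s['tcp_rot'],s['contact_force'],s['wrist_torque'],s['opening'])
ims=[]
for n in("wrist","top","scene"):
    m=camera_model(n); im=grab_frame(n); cv2.imwrite(f"pics/st_{n}.png",im)
    import pickle; pickle.dump(m,open(f"st_{n}.pkl","wb"))
top=cv2.imread("pics/st_top.png")[120:290,320:500]
cv2.imwrite("pics/st.png",np.hstack([cv2.resize(cv2.imread("pics/st_wrist.png"),(533,400))[:, :], cv2.resize(top,(267,252))[:252].repeat(1,0) if 0 else cv2.copyMakeBorder(cv2.resize(top,(267,252)),0,148,0,0,cv2.BORDER_CONSTANT)]))
```

```text
[ 500.13470496 -356.42996824  379.6352605 ] [-3.12976820e+00  6.19918492e-04  9.49136940e-01] [-0.14234706  0.92939121 -6.51112778] [ 0.08271004 -0.07716545 -0.02089062] 0.16377760601135727
```

View pics/st.png

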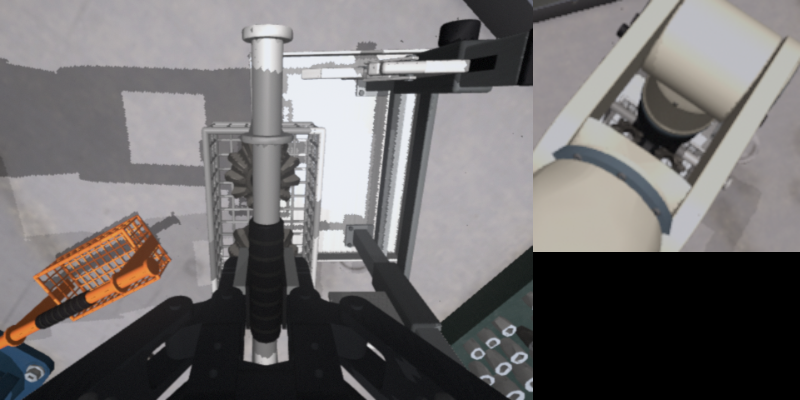

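The wrist view shows the +y hook to the right of the pin: tongue tip near (363,88) full-res, upright top near (552,45). Now a zoom in the wrist and scene views.

Run:
```python
from h import *
a=cv2.imread("pics/st_wrist.png")[10:140,340:640]; b=cv2.imread("pics/st_scene.png")[120:260,200:420]
z=cv2.resize(a,(780,338),interpolation=2); y=cv2.resize(b,(400,255),interpolation=2); c=cv2.imread("pics/scene0.png")[125:255,250:360]; c=cv2.resize(c,(216,255),interpolation=2)
o=np.zeros((593,780,3),np.uint8);o[:338]=z;o[338:,:400]=y;o[338:,400:616]=c
cv2.imwrite("pics/z2.png",o)
```

```text
(no output)
```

View pics/z2.png

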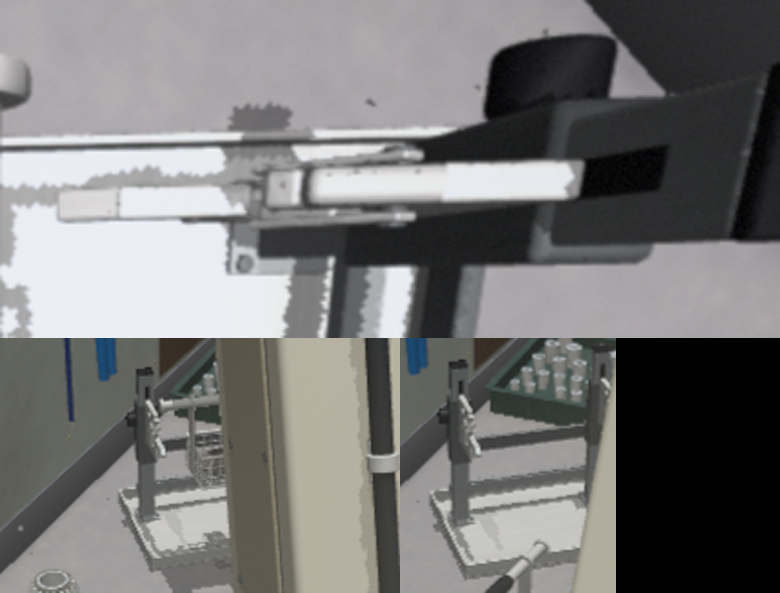

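```bash
cat > tri.py <<'E'
from h import *
import pickle
mw=pickle.load(open("st_wrist.pkl","rb")); ms=camera_model("scene")
t=np.array([500.13,-356.43]);w=.9491
x=np.array([np.cos(w),np.sin(w)]);y=np.array([np.sin(w),-np.cos(w)])
Z=lambda a,b:(340+(a+.5)/2.6-.5,10+(b+.5)/2.6-.5)
def tr(p,q):
    c1,d1=ray(mw,*p);c2,d2=ray(ms,*q)
    k=np.linalg.lstsq(np.c_[d1,-d2],c2-c1,rcond=None)[0]; return c1+k[0]*d1,c2+k[1]*d2
f=lambda P:((P[:2]-t)@x).round(1),
print("tip",tr(Z(57,205),(290.7,184.6)))
for nm,p,zs in(("tip",Z(57,205),(146,161,176)),("flat start",Z(119,203),(146,161,176)),("nosefront",Z(305,186),(170,185,200)),("upright front top",Z(740,160),(222,)),("pin",(0.5*(251+278)/.833+1,120/.833),(222,)), ("collar",(267/.833,34/.833),(222,))):
    for z in zs:
        P=onz(mw,*p,z)[:2]; print(nm,z,P.round(1),"tool x,y from TCP:",((P-t)@x).round(1),((P-t)@y).round(1))
P1=onz(mw,*Z(57,205),161);P2=onz(mw,*Z(240,200),161);print("hook dir rel tool y deg",np.degrees(np.arctan2((P2-P1)[:2]@x,(P2-P1)[:2]@y)))
E
python3 tri.py
```

```text
tip (array([ 574.3184159 , -288.94415096,  140.57055217]), array([ 571.49179534, -291.06167635,  140.25909419]))
tip 146 [ 573.7 -288.9] tool x,y from TCP: 97.7 20.5
tip 161 [ 572.  -288.8] tool x,y from TCP: 96.8 19.0
tip 176 [ 570.2 -288.7] tool x,y from TCP: 95.9 17.6
flat start 146 [ 583.8 -295.7] tool x,y from TCP: 98.1 32.7
flat start 161 [ 581.4 -295.1] tool x,y from TCP: 97.2 30.3
flat start 176 [ 578.9 -294.5] tool x,y from TCP: 96.2 28.0
nosefront 170 [ 607.4 -311.1] tool x,y from TCP: 99.3 60.8
nosefront 185 [ 602.6 -309.1] tool x,y from TCP: 98.1 55.8
nosefront 200 [ 597.8 -307.2] tool x,y from TCP: 96.9 50.7
upright front top 222 [ 634.7 -332.1] tool x,y from TCP: 98.1 95.2
pin 222 [ 543.7 -294.5] tool x,y from TCP: 75.7 -0.7
collar 222 [ 562.1 -269.7] tool x,y from TCP: 106.6 -0.1
hook dir rel tool y deg 1.5004924588633126
```

Emit:
{"fn": "step_arm", "kwargs": {"commands": [[[2, 6, 0], -0.007, 0], [[3, 10, 0], -0.007, 0], [[3, 10, 0], 0, 0], [[0, 9, 0], 0, 0], [[0, 5, 0], 0, 0], [[0, 0, 8], 0, 0], [[0, 0, 10], 0, 0], [[0, 0, 8], 0, 0], [[0, 0, 0], 0, 0]]}}

```text
clock: 9.9
eef_pos: [539.1, -371.0, 350.4]
tcp_rot: [-3.127, 0.0, 0.966]
contact_force: [-0.5, 0.2, -5.6]
opening: 0.167
```

Run:
```python
from h import *
s=sense();m=camera_model("wrist");im=grab_frame("wrist");print(s['clock'],s['eef_pos'],s['tcp_rot'],s['contact_force'],s['wrist_torque'])
cv2.imwrite("pics/w3.png",im);cv2.imwrite("pics/w3c.png",cv2.resize(im[0:200,240:560],(800,500),interpolation=2))
t=s['eef_pos'][:2];w=s['tcp_rot'][2];x=np.array([np.cos(w),np.sin(w)]);y=np.array([np.sin(w),-np.cos(w)]);C=-m['R'].T@m['t'];print((C[:2]-t)@x,(C[:2]-t)@y,C[2])
import pickle;pickle.dump((s,m),open("w3.pkl","wb"))
```

```text
9.9 [ 539.13494163 -370.96154369  350.38768409] [-3.12682831e+00  5.99473524e-05  9.66156365e-01] [-0.5102797   0.15756405 -5.63494579] [-0.01432785  0.00832081 -0.023696  ]
85.28419683978471 0.8220552819402961 318.75535125613027
```

View pics/w3c.png

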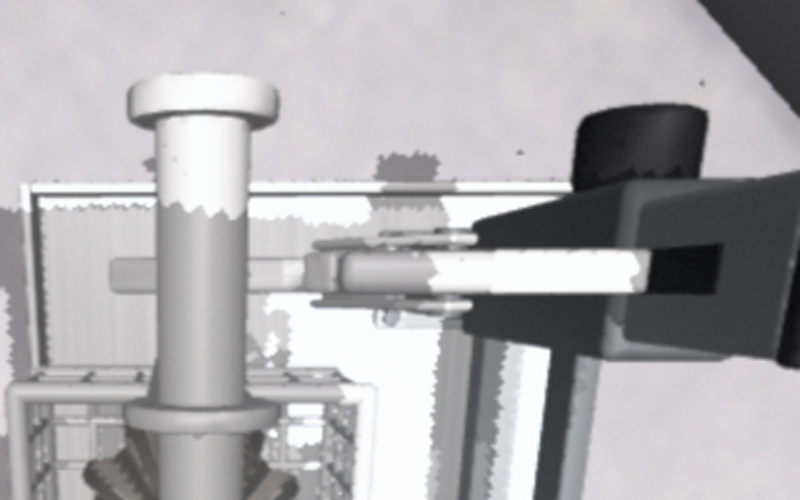

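Pin now stands over the tongue at crop x 157–247, clear of the nose front (340), with the hook between strap and collar and parallel. Next, a quick check of offsets.

Run:
```python
from h import *
import pickle
s,m=pickle.load(open("w3.pkl","rb"))
t=s['eef_pos'][:2];w=s['tcp_rot'][2];x=np.array([np.cos(w),np.sin(w)]);y=np.array([np.sin(w),-np.cos(w)])
for n,c,zs in(("nose",(342,272),(165,175,185,195)),("tip",(110,275),(146,161)),("pin",(202,272),(193,)),("collar in",(202,118),(193,)),("strap out",(202,405),(193,)),("nose back/upright",(650,272),(200,222)),("upr right edge top",(800,272),(222,)),("tray l",(22,186),(20,))):
  for z in zs:
    P=onz(m,240+c[0]/2.5,c[1]/2.5,z)[:2]-t;print(n,z,(P@x).round(1),(P@y).round(1))
```

```text
nose 165 87.4 21.6
nose 175 87.3 20.3
nose 185 87.2 18.9
nose 195 87.0 17.6
tip 146 87.1 -17.4
tip 161 87.0 -15.8
pin 193 87.0 -0.4
collar in 193 105.0 -0.4
strap out 193 69.9 -0.3
nose back/upright 200 87.0 54.5
nose back/upright 222 86.7 44.6
upr right edge top 222 86.7 59.4
tray l 20 113.7 -56.5
```

Emit:
{"fn": "step_arm", "kwargs": {"commands": [[[-1, 2, 0], 0, 0], [[-1, 2, 0], 0, 0], [[0, 2, 0], 0, 0], [[0, 0, 1.5], 0, 0], [[0, 0, 1.5], 0, 0], [[0, 0, 1.5], 0, 0], [[0, 0, 1.5], 0, 0], [[0, 0, 1.5], 0, 0], [[0, 0, 1.5], 0, 0], [[0, 0, 1.5], 0, 0], [[0, 0, 1.5], 0, 0]]}}

```text
clock: 11.32
eef_pos: [543.5, -376.5, 339.1]
tcp_rot: [-3.129, 0.0, 0.966]
contact_force: [0.3, -0.8, -6.7]
opening: 0.165
```

Emit:
{"fn": "step_arm", "kwargs": {"commands": [[[0, 0, 1.5], 0, 0], [[0, 0, 1.5], 0, 0], [[0, 0, 1.5], 0, 0], [[0, 0, 1.5], 0, 0], [[0, 0, 1.5], 0, 0], [[0, 0, 1.5], 0, 0], [[0, 0, 1.5], 0, 0], [[0, 0, 1.5], 0, 0]]}}

```text
clock: 12.32
eef_pos: [543.3, -376.5, 326.3]
tcp_rot: [-3.129, 0.0, 0.966]
contact_force: [-1.0, 0.2, -5.9]
opening: 0.164
```

Emit:
{"fn": "step_arm", "kwargs": {"commands": [[[0, 0, 1.2], 0, 0], [[0, 0, 1.2], 0, 0], [[0, 0, 1.2], 0, 0], [[0, 0, 1.2], 0, 0], [[0, 0, 1.2], 0, 0], [[0, 0, 1.2], 0, 0]]}}

```text
clock: 13.08
eef_pos: [543.3, -376.4, 318.5]
tcp_rot: [-3.13, 0.0, 0.966]
contact_force: [-0.0, -0.9, -5.4]
opening: 0.167
```

Pin is at about 161 mm. Smaller calls now.

Emit:
{"fn": "step_arm", "kwargs": {"commands": [[[0, 0, 1], 0, 0], [[0, 0, 1], 0, 0], [[0, 0, 1], 0, 0], [[0, 0, 1], 0, 0]]}}

```text
clock: 13.58
eef_pos: [543.3, -376.4, 314.3]
tcp_rot: [-3.13, 0.0, 0.966]
contact_force: [-0.1, 0.2, -5.9]
opening: 0.165
```

Emit:
{"fn": "step_arm", "kwargs": {"commands": [[[0, 0, 1], 0, 0], [[0, 0, 1], 0, 0], [[0, 0, 1], 0, 0], [[0, 0, 1], 0, 0]]}}

```text
clock: 14.08
eef_pos: [543.3, -376.4, 312.3]
tcp_rot: [-3.13, 0.0, 0.966]
contact_force: [-3.3, 2.7, 5.3]
opening: 0.166
```

```bash
python3 -c "
from rig import *;s=sense();print(s['eef_pos'],s['contact_force'],s['wrist_torque'])"
```

```text
[ 543.26601986 -376.42170875  312.31707058] [-3.29596758  2.69203996  5.28625221] [0.45472669 0.56186791 0.02534074]
```

Emit:
{"fn": "step_arm", "kwargs": {"commands": [[[0, 0, -3], 0, 0], [[0, 1.5, 0], 0, 0], [[0, 1.5, 0], 0, 0], [[0, 0, 1], 0, 0], [[0, 0, 1], 0, 0], [[0, 0, 1], 0, 0], [[0, 0, 1], 0, 0]]}}

```text
clock: 14.95
eef_pos: [546.0, -378.3, 312.3]
tcp_rot: [-3.131, 0.0, 0.966]
contact_force: [-3.1, 2.6, 5.0]
opening: 0.161
```

```bash
python3 -c "
from rig import *;s=sense();print(s['eef_pos'],s['contact_force'],s['wrist_torque'])"
```

```text
[ 545.99479004 -378.3121755   312.30255954] [-3.14103586  2.63667452  4.95544151] [ 0.410339    0.59166886 -0.01483131]
```

The same height (312.3) was felt at two x positions, with no moment about the hook axis, so both tongues carry the pin on their flat tops. I raise it by 2 mm and slide in.

Emit:
{"fn": "step_arm", "kwargs": {"commands": [[[0, 0, -2], 0, 0], [[0, 0, 0], 0, 0], [[0, 2, 0], 0, 0], [[0, 2, 0], 0, 0], [[0, 2, 0], 0, 0], [[0, 2, 0], 0, 0]]}}

```text
clock: 15.7
eef_pos: [552.3, -382.7, 312.7]
tcp_rot: [-3.127, 0.0, 0.966]
contact_force: [-3.0, 0.9, -6.4]
opening: 0.167
```

```bash
cat > s.py <<'E'
from h import *
s=sense();w=s['tcp_rot'][2];x=np.array([np.cos(w),np.sin(w)]);y=np.array([np.sin(w),-np.cos(w)])
r=s['eef_pos'][:2]-[546,-378.3]
F=s['contact_force'];T=s['wrist_torque']
print(s['clock'],"dx %.1f dy %.1f z %.1f yaw %.3f"%(r@x,r@y,s['eef_pos'][2],w),"F x %.1f y %.1f z %.1f"%(F[:2]@x,F[:2]@y,F[2]),"T x %.2f y %.2f z %.2f"%(T[:2]@x,T[:2]@y,T[2]),s['opening'])
E
python3 s.py
```

```text
15.7 dx -0.0 dy 7.6 z 312.7 yaw 0.966 F x -0.9 y -3.0 z -6.4 T x 0.41 y -0.03 z -0.01 0.16663569124518546
```

Emit:
{"fn": "step_arm", "kwargs": {"commands": [[[0, 0, -1.5], 0, 0], [[0, 2, 0], 0, 0], [[0, 2, 0], 0, 0], [[0, 2, 0], 0, 0], [[0, 2, 0], 0, 0]]}}

```text
clock: 16.32
eef_pos: [558.6, -386.9, 313.3]
tcp_rot: [-3.124, 0.0, 0.966]
contact_force: [-4.2, 2.7, -7.6]
opening: 0.162
```

```bash
python3 s.py
```

```text
16.325 dx 0.0 dy 15.2 z 313.3 yaw 0.966 F x -0.2 y -5.0 z -7.6 T x 0.63 y -0.04 z 0.04 0.16155742757975738
```

Emit:
{"fn": "step_arm", "kwargs": {"commands": [[[0, 1.5, -0.3], 0, 0], [[0, 1.5, -0.3], 0, 0], [[0, 1.5, -0.3], 0, 0]]}}

```text
clock: 16.7
eef_pos: [561.9, -389.2, 313.1]
tcp_rot: [-3.121, 0.0, 0.966]
contact_force: [-3.8, 3.2, -8.8]
opening: 0.164
```

```bash
python3 s.py
```

```text
16.7 dx 0.0 dy 19.3 z 313.1 yaw 0.966 F x 0.5 y -4.9 z -8.8 T x 0.73 y 0.01 z -0.04 0.1640525401971693
```

Emit:
{"fn": "step_arm", "kwargs": {"commands": [[[0, 1.2, -0.3], 0, 0], [[0, 1.2, -0.3], 0, 0], [[0, 1.2, -0.3], 0, 0]]}}

```text
clock: 17.08
eef_pos: [564.1, -390.8, 312.8]
tcp_rot: [-3.116, 0.0, 0.967]
contact_force: [-7.2, 3.9, -6.8]
opening: 0.167
```

```bash
python3 s.py
```

```text
17.075 dx -0.0 dy 22.0 z 312.8 yaw 0.967 F x -0.9 y -8.1 z -6.8 T x 1.17 y 0.01 z 0.18 0.16672285462377145
```

Emit:
{"fn": "step_arm", "kwargs": {"commands": [[[0, 1.2, -0.3], 0, 0], [[0, 1.2, -0.3], 0, 0]]}}

```text
clock: 17.32
eef_pos: [564.9, -391.3, 312.8]
tcp_rot: [-3.11, 0.0, 0.967]
contact_force: [-7.7, 6.0, -5.6]
opening: 0.166
```

```bash
python3 s.py
python3 - <<'E'
from h import *
im=grab_frame("wrist");cv2.imwrite("pics/w4.png",im);cv2.imwrite("pics/w4c.png",cv2.resize(im[0:200,240:560],(800,500),interpolation=2))
E
```

```text
17.325 dx -0.0 dy 23.0 z 312.8 yaw 0.967 F x 0.5 y -9.7 z -5.6 T x 1.44 y 0.01 z 0.09 0.1662374034073358
```

View pics/w4c.png

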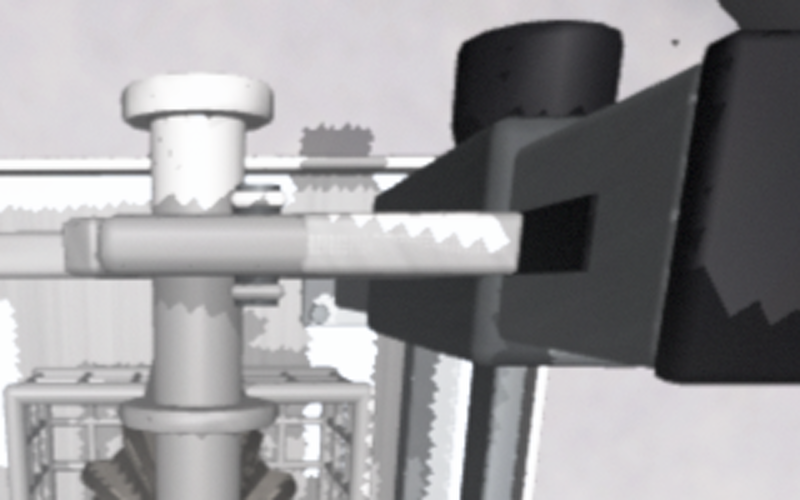

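The pin is under the nose, latch arms swung in behind it at crop (260,240), collar and strap clear of the hook. Advance has stalled with Fy rising to about -10 N, so it is at the end stop. Lowering now.

Emit:
{"fn": "step_arm", "kwargs": {"commands": [[[0, 0, 1.5], 0, 0], [[0, 0, 1.5], 0, 0], [[0, 0, 1.5], 0, 0], [[0, 0, 1.5], 0, 0]]}}

```text
clock: 17.88
eef_pos: [564.8, -391.3, 310.0]
tcp_rot: [-3.111, 0.0, 0.967]
contact_force: [-5.9, 3.0, -0.3]
opening: 0.166
```

```bash
python3 s.py
```

```text
17.875 dx 0.0 dy 22.8 z 310.0 yaw 0.967 F x -0.9 y -6.5 z -0.3 T x 1.09 y 0.09 z 0.08 0.165979659556612
```

Emit:
{"fn": "step_arm", "kwargs": {"commands": [[[0, 0, 1.5], 0, 0], [[0, 0, 1.5], 0, 0], [[0, 0, 1.5], 0, 0], [[0, 0, 1.5], 0, 0]]}}

```text
clock: 18.38
eef_pos: [564.7, -391.2, 307.8]
tcp_rot: [-3.112, 0.0, 0.968]
contact_force: [-6.0, 4.3, -0.9]
opening: 0.164
```

```bash
python3 s.py
```

```text
18.375 dx 0.0 dy 22.7 z 307.8 yaw 0.968 F x 0.1 y -7.4 z -0.9 T x 1.06 y 0.09 z 0.09 0.16386099668050846
```

Emit:
{"fn": "step_arm", "kwargs": {"commands": [[[0, -0.3, 2.5], 0, 0], [[0, 0, 2.5], 0, 0], [[0, 0, 2.5], 0, 0]]}}

```text
clock: 18.75
eef_pos: [564.7, -391.1, 303.0]
tcp_rot: [-3.114, 0.0, 0.968]
contact_force: [-5.2, 3.3, -3.2]
opening: 0.161
```

```bash
python3 s.py
```

```text
18.75 dx 0.1 dy 22.7 z 303.0 yaw 0.968 F x -0.3 y -6.2 z -3.2 T x 0.80 y 0.17 z 0.07 0.16092170113273818
```

Emit:
{"fn": "step_arm", "kwargs": {"commands": [[[0, 0, 2], 0, 0], [[0, 0, 2], 0, 0], [[0, 0, 2], 0, 0]]}}

```text
clock: 19.12
eef_pos: [564.7, -391.1, 298.7]
tcp_rot: [-3.115, 0.0, 0.969]
contact_force: [-5.9, 4.8, -0.6]
opening: 0.165
```

```bash
python3 s.py
```

```text
19.125 dx 0.1 dy 22.7 z 298.7 yaw 0.969 F x 0.6 y -7.5 z -0.6 T x 1.04 y 0.05 z 0.05 0.16515384538464112
```

Emit:
{"fn": "step_arm", "kwargs": {"commands": [[[0, -0.5, 2], 0, 0], [[0, -0.5, 2], 0, 0], [[0, 0, 1.5], 0, 0]]}}

```text
clock: 19.5
eef_pos: [564.4, -390.9, 296.3]
tcp_rot: [-3.118, -0.0, 0.969]
contact_force: [-9.7, 6.2, 7.3]
opening: 0.165
```

```bash
python3 s.py
```

```text
19.5 dx 0.1 dy 22.3 z 296.3 yaw 0.969 F x -0.4 y -11.5 z 7.3 T x 1.66 y 0.10 z 0.04 0.16508537295767164
```

Floor reached at 296.3, exactly 16 mm below the tongue height. I relax the side load and look at the latches.

Emit:
{"fn": "step_arm", "kwargs": {"commands": [[[0, -1.5, 0], 0, 0], [[0, -1.5, 0], 0, 0], [[0, 0, 0.5], 0, 0]]}}

```text
clock: 19.88
eef_pos: [563.4, -390.2, 297.8]
tcp_rot: [-3.125, 0.0, 0.969]
contact_force: [-2.0, 2.3, -4.5]
opening: 0.165
```

```bash
python3 s.py
python3 - <<'E'
from h import *
im=grab_frame("wrist")[0:200,240:560];b=grab_frame("scene")[120:260,200:420]
cv2.imwrite("pics/w5c.png",np.vstack([cv2.resize(im,(560,350),interpolation=2),cv2.copyMakeBorder(cv2.resize(b,(385,245),interpolation=2),0,0,0,175,0)]))
E
```

```text
19.875 dx 0.0 dy 21.1 z 297.8 yaw 0.969 F x 0.8 y -3.0 z -4.5 T x 0.49 y 0.02 z 0.12 0.16498468037811279
```

View pics/w5c.png

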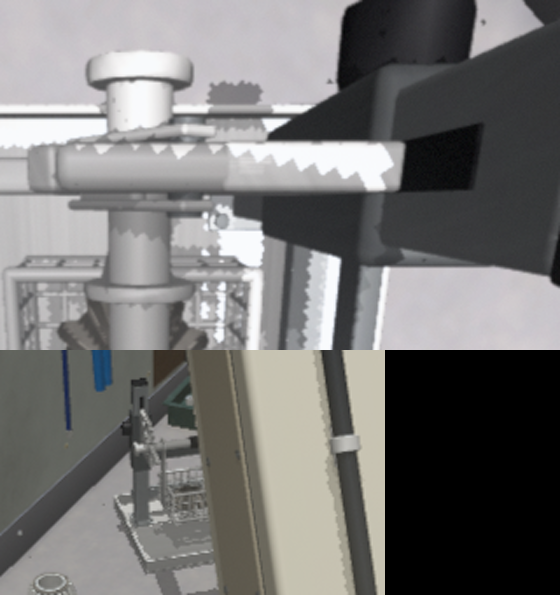

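The +y latch now lies across over the pin at (70–215,205), shut. I settle it onto the floor and open only partly, keeping the fingers away from the cross bar.

Emit:
{"fn": "step_arm", "kwargs": {"commands": [[[0, 0, 1.2], 0, 0], [[0, 0, 1], 0, 0]]}}

```text
clock: 20.23
eef_pos: [563.4, -390.2, 296.3]
tcp_rot: [-3.124, 0.0, 0.969]
contact_force: [-5.2, 4.1, 6.8]
opening: 0.163
```

```bash
python3 s.py
```

```text
20.225 dx 0.1 dy 21.1 z 296.3 yaw 0.969 F x 0.5 y -6.6 z 6.8 T x 1.03 y 0.01 z 0.12 0.16322698136592423
```

Emit:
{"fn": "step_arm", "kwargs": {"commands": [[[0, 0, 0], 0, 0.2], [[0, 0, 0], 0, 0.3], [[0, 0, 0], 0, 0.4], [[0, 0, 0], 0, 0.4], [[0, 0, 0], 0, 0.4], [[0, 0, 0], 0, 0.4]]}}

```text
clock: 20.98
eef_pos: [564.8, -391.1, 298.1]
tcp_rot: [-3.13, 0.0, 0.969]
contact_force: [0.4, -0.1, -0.6]
opening: 0.401
```

```bash
python3 s.py
```

```text
20.975 dx 0.0 dy 22.7 z 298.1 yaw 0.969 F x 0.1 y 0.4 z -0.6 T x -0.02 y -0.01 z 0.03 0.40079254018031973
```

Force has returned to zero, so the basket hangs free. I retreat straight up, then back.

Emit:
{"fn": "step_arm", "kwargs": {"commands": [[[0, 0, -6], 0, 0.4], [[0, 0, -8], 0, 0.4], [[0, 0, -10], 0, 0.4], [[0, 0, -15], 0, 0.4], [[0, 0, -20], 0, 0.4], [[0, 0, -20], 0, 0.4], [[0, 0, -20], 0, 0.4], [[0, 0, -20], 0, 0.4], [[0, -25, -20], 0, 0.4], [[-10, -40, -10], 0, 0.4], [[-10, -40, 0], 0, 0.4], [[-20, -40, 0], 0, 0.4], [[-20, -40, 0], 0, 0.4], [[-20, -20, 0], 0, 0.4], [[-20, 0, 0], 0, 0.4], [[-20, 0, 0], 0, 0.4], [[0, 0, 0], 0, 0.4]]}}

```text
clock: 23.1
eef_pos: [321.8, -372.8, 474.0]
tcp_rot: [3.132, 0.003, 0.969]
contact_force: [0.7, 1.0, 0.2]
opening: 0.396
```

```bash
python3 s.py
python3 - <<'E'
from h import *
w=grab_frame("wrist");b=grab_frame("scene")[120:270,230:430];t=grab_frame("top")[120:290,320:500]
o=np.vstack([np.hstack([cv2.resize(b,(400,300),interpolation=2),cv2.resize(t,(318,300),interpolation=2)]),np.zeros((0,718,3),np.uint8)])
o2=cv2.copyMakeBorder(cv2.resize(w[:340,260:640],(335,300)),0,0,0,383,0)
cv2.imwrite("pics/end.png",np.vstack([o,o2])); cv2.imwrite("pics/endw.png",w)
E
```

```text
23.1 dx -122.3 dy -188.0 z 474.0 yaw 0.969 F x 1.2 y 0.0 z 0.2 T x 0.04 y -0.01 z 0.05 0.3963246711497178
```

View pics/end.png

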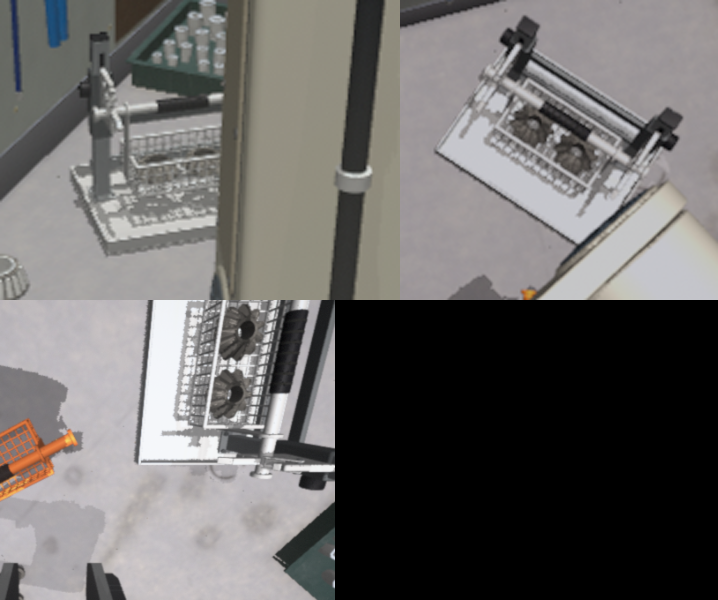

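The basket hangs level with both gears inside and both pin ends in the hooks. The last picture zooms on both latches.

Run:
```python
from h import *
w=cv2.imread("pics/endw.png")[130:220,490:640]; s=grab_frame("scene")[130:200,255:325];t=grab_frame("top")[135:235,355:475]
cv2.imwrite("pics/last.png",np.vstack([cv2.resize(w,(500,300),interpolation=2),np.hstack([cv2.resize(s,(240,240),interpolation=2),cv2.resize(t,(260,240),interpolation=2)])]))
```

```text
(no output)
```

View pics/last.png

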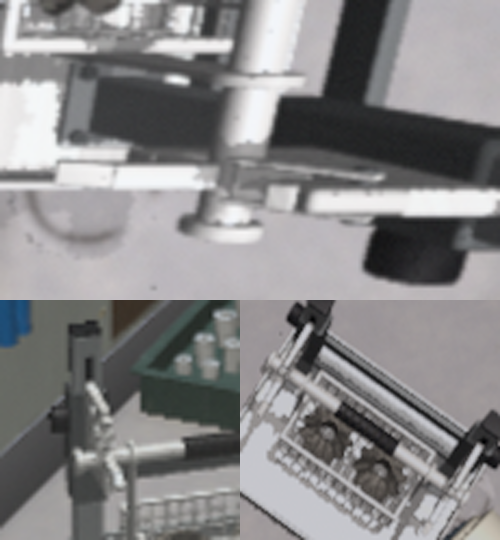

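```bash
python3 -c "
from rig import *;print(sign_off(),sense()['clock'])"
```

```text
the job is handed in; nothing more can be done
the job is handed in; nothing more can be done
```

The basket hangs by its lift pin in both hooks, with both gears inside, and the job is handed in. It took about 23 s of the 61 s allowed.

- **Lift and carry:** I gripped the steel basket by its sleeve and left the orange look-alike alone. It hung level, at about 6.3 N with almost no moment at the wrist.
- **Finding the height:** I felt the tongue tops at two x positions and got the same tool height, 312.3 mm, both times. That puts the tops at about 149 mm above the bench.
- **Hanging:** I slid the pin in until it stalled against the latch stops, at about 10 N sideways. I then lowered it until it touched the throat floor 16 mm below the tongue tops, as the description says it should. The highest sideways force I read was about 12 N.
- **Last checks:** The force returned to zero when I opened the gripper, and the arm backed away clear. The final pictures show the basket level and nothing else visibly disturbed.
- **Latches:** The +y latch is clearly shut over the pin. The -y latch also looks shut, but its view was small and partly hidden, so I am less sure of that one.

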